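# Screw the filler cap onto a stored header tank

## Robot

A 6-joint arm with a two-finger parallel gripper is mounted at the origin on the work surface. World frame = base frame: x ahead of the robot, y to its left, z up, the work surface at z = 0. Lengths are in mm, angles in rad, forces in N, time in s.
With the tool pointing down it reaches from about 275 to 750 mm from the base axis. Payload 10.2 kg.
Tool frame: the origin (TCP) lies at the very end of the fingers, on their centre line; the grasp point (between the pads) lies 19 mm behind it; z points along the fingers, x is the direction in which the jaws open and shut, and the axes are right-handed (so a half turn about z gives the same grasp; the last joint's range is limited). The gripper opens to 85 mm and grips with 20 to 120 N. Pads are 22 mm wide; open, the fingers measure 114 mm over their backs; the gripper's body (76 mm by 85 mm) begins 54 mm behind the grasp point. The pads swing forward as they close: fully open they stand 13 mm farther back than shut.
Start: joints at [1.103, 0.313, 1.498, -0, 1.331, -0.223], TCP at [127.253, 509.35, 209.694] pointing down, gripper open.
Joint ranges: [-2.94, 2.94], [-0.97, 2.17], [0.19, 2.56], [-1.23, 4.37], [0.02, 3.11], [-2.88, 2.88]. Speed limits (rad/s): [2.39, 2.39, 3.01, 3.14, 3.14, 3.14].

## Interface

Orientations are given as a unit quaternion [w, x, y, z].
In Python, from rig import telemetry, capture, camera_model, finish_job gives the robot as it stands.
- The arm moves only by the shell command python3 -m inch 'ROWS' [FORCE]. ROWS is JSON, a list of rows, each a list of 5 numbers: the shift along the tool's x, y, z in m, then the turn about the tool's z in rad, then the finger opening in m, from 0 to 0.0854. A call has exactly 5 rows; each row shifts and turns the pose as measured when the row begins, along the tool's axes as they then stand; what a row does not reach is not made up. A row lasts 1/12 s, in which the tool goes at most 41.7 mm and 7.16 degrees, less where a joint would pass 70% of its speed; a pose out of reach is approached as far as the arm can. A call with a gripper value outside its range is refused whole. The fingers move at their own pace and stop on an object; FORCE is the grip in N (left out, the last holds). Time passes only in rows, so rows that do not move let the fingers close, or fill a call up. It gives the time, the measured TCP pose, the force and the opening at its end, in the units of the state.
- telemetry.sense(): the state, without advancing time (a new reading comes with each control period).
- capture(name): name is "scene" or "top" or "wrist"; returns the picture (480x640x3 uint8, blue, green, red); there is no depth.
- camera_model(name): a dict with "mtx" (3x3 intrinsics, pixels), "camera_from_world" (4x4, takes a point from world to camera coordinates). Camera axes: x right, y down, z forward; pixel columns grow to the right and rows downward; lengths in mm; the calibration is good to about 2 mm. A picture is of the moment at which its call begins: read the wrist's pose just before it. camera_model takes no time and is no camera call; for the wrist camera it gives the pose at the moment of the call.
- finish_job(): hands the job in, once; it reports no verdict.
The state is a dict: "time_s": time; "joints": joint angles; "dq": joint speeds; "tau": joint torques, N m; "eef_pos": TCP position; "ee_rot": TCP orientation; "force": force on the tool from outside, world axes, zero at the start; "wrist_torque": the same for the moment, N m; "grip_width": opening from 0.0 (shut) to 1.0 (fully open).
Only numpy, scipy, OpenCV 4.12 (cv2) and the standard library are available. Lean on these libraries where they do the work, as an engineer would, in place of code of your own. Each camera call takes 0.05 s, during which the arm holds its last target. There are 200 camera calls.

## Task

Close the white header tank before it goes on the rack: set the black filler cap level on the sloping filler neck so that it rests on the threads, with its yellow ticks about midway between the red thread-start marks, turn it back anticlockwise until it drops in at the marks, then screw it clockwise until it is home on the rim and tight. Leave the cap on, and leave the wrapped liner, the blue filter, the blue carton and the brass bush standing where they are.

Things in the scene. Friction and masses are not known exactly. Their poses are not given: they have to be found in the camera images.
- tank: White header tank fixed to the bench, 240 (its x) x 300 (y) x 165 mm high; origin centre of underside, z up. Its -x side, to the robot, is a face sloping 34.3 degrees from level, from a 90 mm high front edge up to the flat top; the neck stands in its middle. On the top at x 65 mm: a level sender (y 55) and a spigot (y -65), both 22 mm tall.
- fittings: Fittings on the sloping face beside the neck. Origin in the middle of the face at the neck's foot, z square to the face, y as the tank's. White vent spigot at y 70 mm, 14 mm thick, 30 mm tall; black and grey sensor plug at y -76 mm, 26 mm thick, 24 mm tall.
- neck: White filler neck, leaning 34.3 degrees from vertical to the tank's -x. Origin: centre of the rim; z along its axis outwards; y as the tank's. 36 mm tall on the face; collar of 40 mm radius, 4 mm thick at its foot. Plain radius 19.4 mm, tapering to 16 over the top 5 mm. Carries a right-hand three-start thread on its outside (see mark0). Friction about 0.6.
- mark0: Red mark on the collar under the first thread start. Frame: origin centre of rim, z the neck's axis, x to the start (the neck's x); red bar 30 to 40 mm out, 32 mm below the rim. Thread: ridge 2.8 mm thick, out to radius 25.6 mm, starts here with its middle 10.4 mm below the rim and runs 155 degrees clockwise (seen from outside, onto the rim), descending 0.07 mm a degree.
- mark1: The same for the second thread start, 120 degrees anticlockwise from mark0 (x to this start). Each start lies 8.4 mm above the ridge that passes under it.
- mark2: The same for the third thread start, 240 degrees anticlockwise from mark0 (x to this start).
- cap: Black ribbed screw cap, 60 mm across, 32 mm tall, about 70 g; starts open side down on the pad. Origin: centre of its lower edge; z out of its closed top. Bore 54.6 mm wide, 27.5 deep. Three round lugs 4.4 mm thick reach in to radius 21 mm, middles 3.7 mm above the lower edge, at its x direction and 120 and 240 degrees on, each under a yellow tick on the top.
- cap_tick (a point): Yellow tick over the first lug: on the cap's top, 21.5 mm out along its x, 32 mm above its origin. With the lugs on top of the ridges, ticks A degrees (0 to 120) clockwise past the marks, the cap's origin is 10.5 mm + 0.07 mm x A below the rim. With ticks 7 to 30 degrees anticlockwise of the marks it can drop 6 to 8 mm from there, to 17 to 18.5 mm below.
- cap_seat (a point): Centre of the inside of the cap's top, 27.5 mm above its origin; at the neck's origin when home. Once dropped in, the cap screws down clockwise, 0.07 mm a degree with 1.2 mm of play; it meets the rim with the ticks 110 to 125 degrees clockwise past the marks where they dropped in, starts to clamp at about 140 and is tight some 5 to 15 degrees on; friction then keeps it tight.
- pad: Cardboard sheet 130 (its x) x 110 x 4 mm lying fixed on the bench, under the cap; origin at the centre of its underside.
- bush: Bystander: brass flanged bush standing on its flange close to the cap, 54 mm tall, barrel 34 mm across, flange 46 mm across and 10 mm thick, 0.35 kg; origin at the centre of its underside.
- liner: Bystander: wrapped white cylinder liner with blue bands, standing, 90 mm across, 160 mm tall, 1.3 kg; origin at the centre of its underside.
- filter: Bystander: blue spin-on filter with a paper band, standing, 79 mm across, 121 mm tall, 0.55 kg; origin at the centre of its underside.
- carton: Bystander: blue carton 120 (its x) x 90 x 70 mm, 0.6 kg; origin at the centre of its underside.

How it is judged:
By the outcome, as a careful person would: the job done as asked, in the order asked, and still so for the second after the job is handed in, with the robot touching nothing.
It also fails if it takes over 53 s, if anything falls off the work surface, if the arm or the gripper's body presses on something with over 40 N, if the wrist force passes 120 N, or if a joint passes its speed limit or range.

## Working session

There is one attempt and no reset: what is moved stays moved. The work goes in short steps, Python scripts to look and compute and a shell command to move; the robot and the scene stay as the last step left them, time stands still between calls to the robot, and variables do not carry over. Pictures are saved under pics/ and viewed, about 8 in all and at most 12, crops included, and the job is handed in when it is done.

```bash
ls; mkdir -p pics
python3 - <<'E'
from rig import *
import cv2,numpy as np
np.set_printoptions(precision=4,suppress=True)
s=telemetry.sense();print(s)
for n in ["scene","top"]:
    im=capture(n);cv2.imwrite(f"pics/{n}0.png",im);m=camera_model(n);print(n,m["mtx"],m["camera_from_world"])
E
```

```text
pics
{'time_s': 0.0, 'joints': array([ 1.1026,  0.3135,  1.4984, -0.    ,  1.331 , -0.2234]), 'dq': array([-0.0015,  0.0011,  0.    ,  0.0013, -0.0009, -0.0005]), 'tau': array([ -0.0008, -41.2276, -25.9745,  -0.0002,   0.0041,  -0.    ]), 'eef_pos': array([127.1141, 509.0818, 209.1317]), 'ee_rot': array([ 0.0003,  0.7881,  0.6155, -0.0006]), 'force': array([0.3218, 0.4076, 0.5679]), 'wrist_torque': array([ 0.0039, -0.0096,  0.0581]), 'grip_width': 1.0007822307808178}
scene [[587.5222   0.     315.1175]
 [  0.     587.5222 244.6339]
 [  0.       0.       1.    ]] [[   0.8523    0.5231    0.0014 -453.5458]
 [   0.4464   -0.7259   -0.5233 -160.0529]
 [  -0.2727    0.4466   -0.8521 1494.5157]
 [   0.        0.        0.        1.    ]]
top [[595.9049   0.     330.1365]
 [  0.     595.9049 244.989 ]
 [  0.       0.       1.    ]] [[   0.003    -1.        0.0068    5.8107]
 [  -0.9909   -0.0039   -0.1345  539.2335]
 [   0.1345   -0.0064   -0.9909 1235.8596]
 [   0.        0.        0.        1.    ]]
```

View pics/scene0.png

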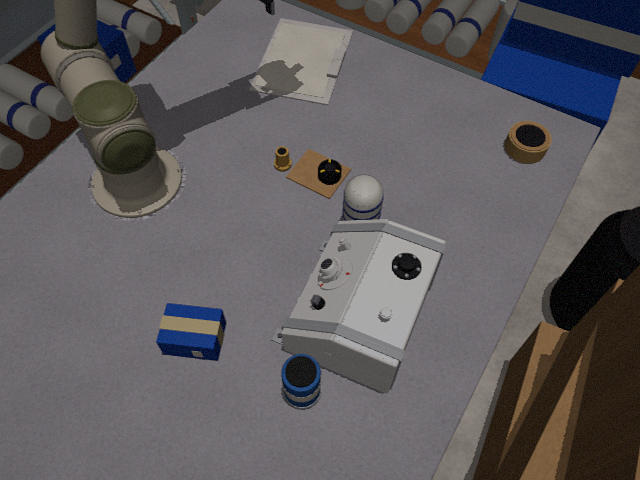

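View pics/top0.png

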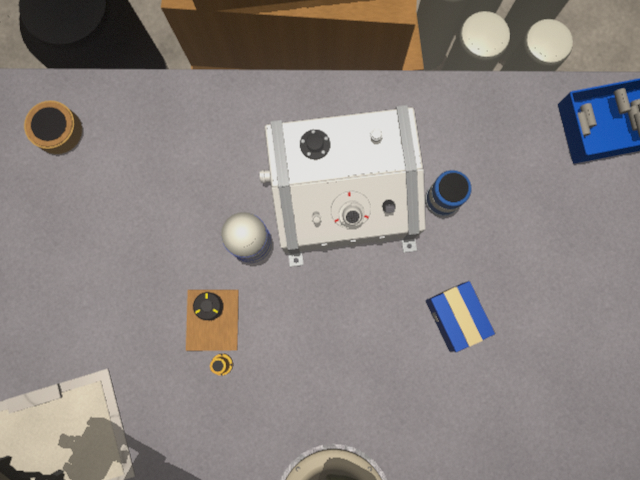

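Run:
```python
import cv2,numpy as np
t=cv2.imread("pics/top0.png");s=cv2.imread("pics/scene0.png")
f=lambda im,u,v:cv2.resize(im[v:v+60,u:u+80],(400,300),interpolation=cv2.INTER_CUBIC)
cv2.imwrite("pics/c0.png",np.vstack([np.hstack([f(t,170,280),f(t,310,180)]),np.hstack([f(s,285,140),f(s,295,238)])]))
```

```text
(no output)
```

View pics/c0.png

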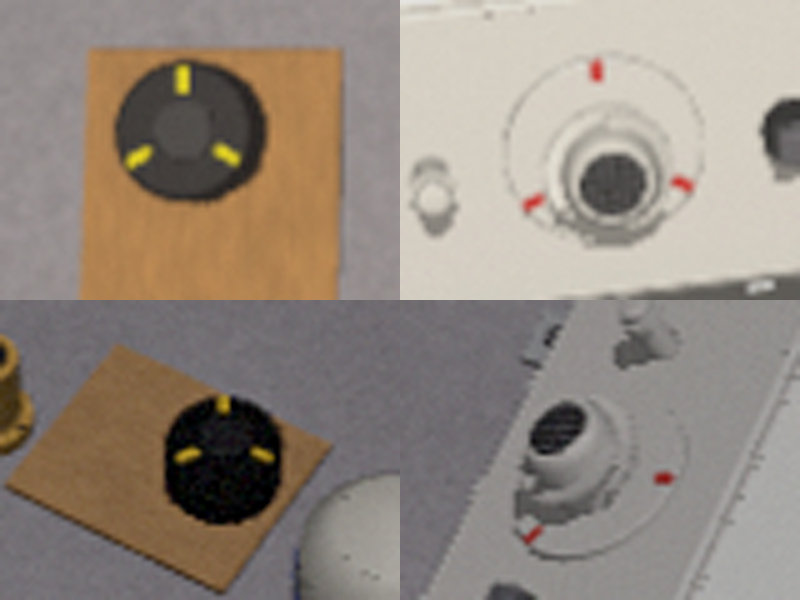

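```bash
cat > h.py <<'E'
import numpy as np,cv2
from scipy.optimize import least_squares
from scipy.spatial.transform import Rotation as R
np.set_printoptions(precision=4,suppress=True)
TH=np.radians(34.3)
def proj(m,P):
    T=m["camera_from_world"];q=(T[:3,:3]@np.atleast_2d(P).T).T+T[:3,3];p=q@m["mtx"].T;return p[:,:2]/p[:,2:]
def neck(tx,ty,yaw):  # R (cols) and rim origin
    Rz=R.from_euler('z',yaw).as_matrix();Ry=R.from_euler('y',-TH).as_matrix()
    Rn=Rz@Ry
    return Rn,np.array([tx,ty,0])+Rz@np.array([-65,0,127.5])+36*Rn[:,2]
def polar(r,a,z):return np.array([r*np.cos(np.radians(a)),r*np.sin(np.radians(a)),z])
def markpts(p):
    Rn,o=neck(*p);return np.array([o+Rn@polar(35,a,-32) for a in(0,120,240)]+[o])
def tick(p,z=36):return np.array([[p[0]+21.5*np.cos(p[2]+k*2*np.pi/3),p[1]+21.5*np.sin(p[2]+k*2*np.pi/3),z] for k in range(3)])
E
cat > fit.py <<'E'
from h import *
from rig import *
t=camera_model("top");s=camera_model("scene")
c=lambda L,u,v:np.array([[u+(x+.5)/5-.5,v+(y+.5)/5-.5] for x,y in L])
nt=c([(197,70),(133,203),(282,184),(212,183)],310,180)   # mark0, y+ , y-, rim
ns=c([(264,178),(133,234),(158,130)],295,238)  # mark0, mark2(y-), rim
ct=c([(182,79),(139,156),(228,154)],170,280)
cs=c([(223,104),(187,156),(262,155)],285,140)
def f(p,which):
    P=markpts(p);r=[]
    if 't' in which:r.append(proj(t,P)-nt)
    if 's' in which:r.append(proj(s,P[[0,2,3]])-ns)
    return np.vstack(r).ravel()
for w in('t','s','ts'):
    q=least_squares(f,[600,-40,0],args=(w,));print('tank',w,q.x,np.degrees(q.x[2]),q.fun)
Rn,o=neck(*q.x);print('neck o',o,'z',Rn[:,2])
def g(p,which):
    P=tick(p);r=[]
    if 't' in which:r.append(proj(t,P)-ct)
    if 's' in which:
        # order unknown: nearest
        S=proj(s,P);r.append(np.array([S[np.argmin(((S-x)**2).sum(1))]-x for x in cs]))
    return np.vstack(r).ravel()
for w in('t','s','ts'):
    q=least_squares(g,[350,200,0.],args=(w,));print('cap',w,q.x,np.degrees(q.x[2]),q.fun)
# others on plane, from top
def ray(m,uv,z):
    T=m["camera_from_world"];Rm=T[:3,:3];C=-Rm.T@T[:3,3];d=Rm.T@np.linalg.solve(m["mtx"],[*uv,1]);return C+d*(z-C[2])/d[2]
print('bush',ray(t,(221,365),54),'liner',ray(t,(245,236),155),'filter',ray(t,(453,188),121),'carton',ray(t,(463,313),70))
E
python3 fit.py
```

```text
tank t [663.45   -23.292    0.1267] 7.2610185595885275 [-0.0981  0.1799 -0.1008 -0.3283  0.0831 -0.1659  0.1143  0.3018]
tank s [661.6754 -20.4342   0.1272] 7.288453116354311 [-0.0765  0.1456  0.216   0.0816 -0.1364 -0.2272]
tank ts [662.8066 -22.3647   0.1257] 7.201422426033043 [-0.5897  0.5009 -0.6082 -0.0241 -0.4173  0.1684 -0.4074  0.6311 -0.0562
  1.097   0.2038  0.9936 -0.1224  0.6832]
neck o [578.1924 -33.0561 157.2395] z [-0.5591 -0.0706  0.8261]
cap t [409.7231 268.0314   0.0382] 2.1913011055892966 [ 0.1267 -0.1158 -0.0397  0.1697 -0.0866 -0.0547]
cap s [407.4562 271.5839  -2.0541] -117.69354895215896 [-0.0225  0.1823  0.0633 -0.1167 -0.0411 -0.0606]
cap ts [409.0405 269.0757   0.039 ] 2.2349134366984846 [-0.387   0.2073 -0.5443  0.5015 -0.5897  0.2635  0.018   1.0953  0.0805
  0.8104 -0.0077  0.8807]
bush [288.058  230.4309  54.    ] liner [540.0199 173.3604 155.    ] filter [ 644.9335 -239.7025  121.    ] carton [ 395.0603 -264.8274   70.    ]
```

```bash
python3 -m inch '[[-0.0164,0.0332,0.008,0,0.0854],[-0.0164,0.0332,0.008,0,0.0854],[-0.0164,0.0332,0.008,0,0.0854],[-0.0164,0.0332,0.008,0,0.0854],[-0.0164,0.0332,0.008,0,0.0854]]' 20; python3 -m inch '[[-0.0164,0.0332,0.008,0,0.0854],[-0.0164,0.0332,0.008,0,0.0854],[-0.0164,0.0332,0.008,0,0.0854],[-0.0164,0.0332,0.008,0,0.0854],[-0.0164,0.0332,0.008,0,0.0854]]'
```

```text
time_s: 0.52
eef_pos: [268.3, 388.7, 167.5]
ee_rot: [-0.001, 0.785, 0.62, -0.0]
force: [0.5, 0.7, 0.2]
grip_width: 0.999
time_s: 0.93
eef_pos: [415.7, 263.0, 124.6]
ee_rot: [-0.001, 0.784, 0.62, -0.001]
force: [-0.3, 1.2, 1.2]
grip_width: 1.0
```

```bash
python3 -m inch '[[0.0044,-0.0079,0.004,0,0.0854],[0,0,0.004,0.112,0.0854],[0,0,0.004,0.112,0.0854],[0,0,0.004,0.112,0.0854],[0,0,0.004,0.112,0.0854]]'; python3 -m inch '[[0,0,0.004,0.112,0.0854],[0,0,0.004,0.112,0.0854],[0,0,0.004,0.112,0.0854],[0,0,0.004,0.112,0.0854],[0,0,0.004,0.112,0.0854]]';python3 -m inch '[[0,0,0.004,0.112,0.0854],[0,0,0.004,0.112,0.0854],[0,0,0.004,0.112,0.0854],[0,0,0.004,0.112,0.0854],[0,0,0.004,0.112,0.0854]]'
python3 - <<'E'
from h import *
from rig import *
s=telemetry.sense();print(s["eef_pos"],R.from_quat(s["ee_rot"],scalar_first=True).as_matrix(),s["joints"])
m=camera_model("wrist");im=capture("wrist")
print(m["mtx"],m["camera_from_world"]);print(proj(m,tick([409,269.1,.039])))
cv2.imwrite("pics/w1.png",im)
E
```

```text
time_s: 1.35
eef_pos: [414.0, 262.3, 100.9]
ee_rot: [-0.0, 0.909, 0.418, -0.003]
force: [-0.8, 0.2, -0.3]
grip_width: 0.999
time_s: 1.77
eef_pos: [412.7, 262.0, 78.5]
ee_rot: [0.001, 0.991, 0.136, -0.005]
force: [0.1, -0.2, -0.3]
grip_width: 0.998
time_s: 2.18
eef_pos: [411.1, 261.9, 56.1]
ee_rot: [0.003, 0.987, -0.158, -0.006]
force: [0.7, -0.6, 0.2]
grip_width: 0.999
[411.0978 261.9332  56.1333] [[ 0.9501 -0.3118 -0.0121]
 [-0.3119 -0.9501 -0.0038]
 [-0.0103  0.0074 -0.9999]] [0.3262 0.4248 1.7843 0.0003 0.9452 0.6432]
[[379.7107   0.     315.676 ]
 [  0.     379.7107 238.5166]
 [  0.       0.       1.    ]] [[   0.9503   -0.3112   -0.0095 -309.111 ]
 [  -0.2903   -0.8968    0.3338  361.4781]
 [  -0.1124   -0.3145   -0.9426  364.5412]
 [   0.        0.        0.        1.    ]]
[[345.771  250.889 ]
 [274.7681 239.3697]
 [300.8039 299.7254]]
```

View pics/w1.png

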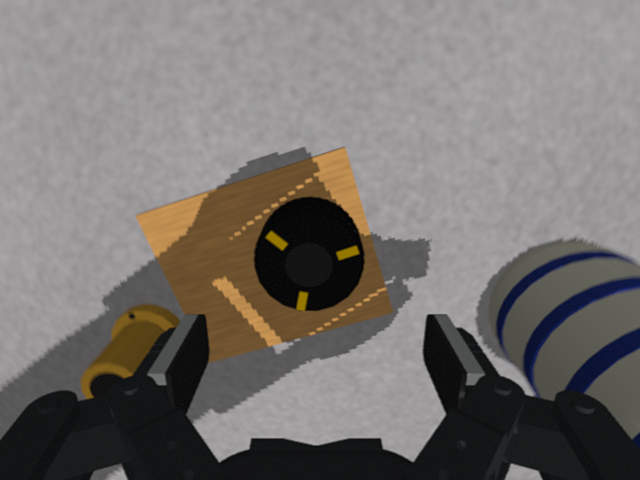

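```bash
python3 -m inch '[[-0.0042,-0.006,0.006,0,0.0854],[0,0,0.012,0,0.0854],[0,0,0.012,0,0.0854],[0,0,0.012,0,0.0854],[0,0,0.005,0,0.0854]]'; python3 -c "
from rig import *;print(telemetry.sense()['eef_pos'])"
```

```text
time_s: 2.65
eef_pos: [407.9, 269.3, 7.3]
ee_rot: [0.003, 0.988, -0.155, -0.006]
force: [-1.2, -0.6, -0.5]
grip_width: 1.001
[407.89596654 269.29279397   7.26087143]
```

```bash
python3 -m inch '[[0,0,0.004,0,0.05],[0,0,0,0,0.05],[0,0,0,0,0.05],[0,0,0,0,0.05],[0,0,0,0,0.05]]' 20
```

```text
time_s: 3.07
eef_pos: [407.9, 269.4, 3.9]
ee_rot: [0.003, 0.988, -0.153, -0.006]
force: [-0.2, 0.3, 0.0]
grip_width: 0.69
```

```bash
python3 -m inch '[[0,0,0,0,0.05],[0,0,0,0,0.0854],[0,0,0,0,0.0854],[0,0,0,0,0.0854],[0,0,0,-0.117,0.0854]]'; python3 -m inch '[[0,0,0,-0.117,0.0854],[0,0,0,-0.117,0.0854],[0,0,0,-0.117,0.0854],[0,0,0,-0.117,0.0854],[0,0,0,-0.117,0.0854]]';python3 -m inch '[[0,0,0,-0.117,0.0854],[0,0,0,-0.117,0.0854],[0,0,0,-0.117,0.0854],[0,0,0,-0.117,0.0854],[0,0,0,-0.117,0.0854]]';python3 -m inch '[[0,0,0,-0.117,0.0854],[0,0,0,-0.117,0.0854],[0,0,0,0,0.0854],[0,0,0,0,0.0854],[0,0,0,0,0.0854]]'
```

```text
time_s: 3.48
eef_pos: [408.6, 269.6, 5.0]
ee_rot: [0.002, 0.995, -0.095, -0.005]
force: [-0.3, 0.3, 0.3]
grip_width: 0.996
time_s: 3.9
eef_pos: [408.8, 269.7, 5.3]
ee_rot: [0.0, 0.978, 0.211, -0.005]
force: [-0.1, 1.0, -0.0]
grip_width: 1.001
time_s: 4.32
eef_pos: [409.0, 269.8, 5.5]
ee_rot: [-0.001, 0.868, 0.497, -0.005]
force: [0.5, 0.8, 0.1]
grip_width: 1.002
time_s: 4.73
eef_pos: [409.1, 269.8, 5.7]
ee_rot: [-0.002, 0.801, 0.599, -0.005]
force: [0.5, 0.3, 0.3]
grip_width: 1.002
```

```bash
python3 -m inch '[[-0.0007,-0.001,0.0025,0,0.0854],[0,0,0,0,0.05],[0,0,0,0,0.05],[0,0,0,0,0.05],[0,0,0,0,0.05]]' 40;python3 -m inch '[[0,0,0,0,0.05],[0,0,0,0,0.05],[0,0,0,0,0.05],[0,0,-0.02,0,0.05],[0,0,-0.03,0,0.05]]'
python3 - <<'E'
from h import *
from rig import *
s=telemetry.sense();Q=R.from_quat(s["ee_rot"],scalar_first=True).as_matrix();print(s["eef_pos"],Q,s["joints"])
cv2.imwrite("pics/w2.png",capture("wrist"))
print(camera_model("wrist")["camera_from_world"]@np.block([[Q,s["eef_pos"][:,None]],[0,0,0,1]]))
E
```

```text
time_s: 5.15
eef_pos: [407.8, 269.5, 3.8]
ee_rot: [-0.002, 0.803, 0.596, -0.005]
force: [-1.0, -1.4, -0.2]
grip_width: 0.671
time_s: 5.57
eef_pos: [405.1, 268.4, 50.1]
ee_rot: [-0.003, 0.803, 0.595, -0.01]
force: [-0.1, 0.5, -0.1]
grip_width: 0.672
[405.1403 268.3659  50.11  ] [[ 0.2909  0.9566 -0.0198]
 [ 0.9567 -0.291  -0.0065]
 [-0.012  -0.0171 -0.9998]] [ 0.343   0.4359  1.787   0.0007  0.9396 -0.9329]
[[  1.      -0.0011  -0.006   -2.0465]
 [ -0.001    0.9421  -0.3352  21.2902]
 [  0.006    0.3352   0.9421 187.8666]
 [  0.       0.       0.       1.    ]]
```

View pics/w2.png

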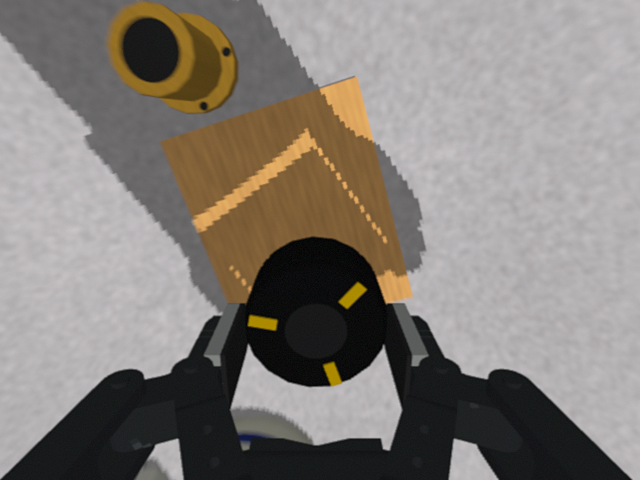

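Run:
```python
from h import *
from rig import *
m=camera_model("wrist");s=telemetry.sense();Q=R.from_quat(s["ee_rot"],scalar_first=True).as_matrix()
px=np.array([(353,295),(262,323),(333,374)])
def pts(p):
    a=p[3]+np.arange(3)*2*np.pi/3  # angle about tool z, x->y ; 
    L=np.c_[p[0]+21.5*np.cos(a),p[1]+21.5*np.sin(a),np.full(3,p[2])];return s["eef_pos"]+L@Q.T
f=lambda p:(proj(m,pts(p))-px).ravel()
def g(p):
    S=proj(m,pts(p));return np.array([S[np.argmin(((S-x)**2).sum(1))]-x for x in px]).ravel()
for a0 in(-1.2,-.6,0,.6):
  q=least_squares(g,[0,0,-32,a0]);print(q.x,np.degrees(q.x[3])%120,q.cost,q.fun)
```

```text
[  0.1219  -0.0272 -34.6914  -0.8586] 70.80692726922406 0.061533397597945086 [-0.1653 -0.0701  0.136  -0.1421  0.0357  0.2256]
[  0.1219  -0.0272 -34.6914  -0.8586] 70.80692727214537 0.06153339759743489 [-0.1653 -0.0701  0.136  -0.1421  0.0357  0.2256]
[  0.1219  -0.0272 -34.6914  -0.8586] 70.80692723878039 0.06153339760478913 [-0.1653 -0.0701  0.136  -0.1421  0.0357  0.2256]
[  0.1219  -0.0272 -34.6914   1.2358] 70.80692729056585 0.061533397597489416 [-0.1653 -0.0701  0.136  -0.1421  0.0357  0.2256]
```

```bash
python3 -m inch '[[0,0,-0.04,0,0.05],[0,0,-0.04,0,0.05],[0,0,-0.04,0,0.05],[0,0,-0.04,0,0.05],[0,0,-0.04,0,0.05]]'; python3 -m inch '[[-0.0046,0.036,-0.02,0,0.05],[-0.0046,0.036,-0.02,0,0.05],[-0.0046,0.036,-0.02,0,0.05],[-0.0046,0.036,-0.02,0,0.05],[-0.0046,0.036,-0.02,0,0.05]]';  python3 - <<'E'
from h import *
from rig import *
s=telemetry.sense();Q=R.from_quat(s["ee_rot"],scalar_first=True).as_matrix();print(s["eef_pos"],Q,s["joints"])
E
```

```text
time_s: 6.03
eef_pos: [407.0, 268.9, 255.1]
ee_rot: [-0.004, 0.804, 0.595, -0.012]
force: [0.3, -0.7, -0.6]
grip_width: 0.668
time_s: 6.45
eef_pos: [571.8, 197.7, 362.6]
ee_rot: [-0.002, 0.801, 0.598, -0.005]
force: [0.3, -0.2, 0.0]
grip_width: 0.672
[571.7694 197.735  362.5793] [[ 0.2845  0.9586 -0.011 ]
 [ 0.9587 -0.2845 -0.003 ]
 [-0.006  -0.0097 -0.9999]] [ 0.1402  0.4741  0.8793 -0.0015  1.7995 -1.1424]
```

```bash
cat > st.py <<'E'
from h import *
from rig import *
s=telemetry.sense();Q=R.from_quat(s["ee_rot"],scalar_first=True).as_matrix()
Rn,o=neck(662.8,-22.4,.1257)
if __name__=="__main__":
    z=Q[:,2];N=Rn.T@Q   # tool axes in neck frame
    print('t',round(s['time_s'],2),'pos',s["eef_pos"],'j',s["joints"],'F',s['force'],'M',s['wrist_torque'],'w',s['grip_width'])
    print(' tilt %.1f az %.1f'%(np.degrees(np.arccos(-z[2])),np.degrees(np.arctan2(z[1],z[0]))),'tool z in neck(deg x,y) ',np.degrees(N[:2,2]),'A=%.1f'%((-np.degrees(np.arctan2(N[1,0],N[0,0]))+70.8)))
    C=s["eef_pos"]-0.2*z
    print(' cap origin in neck',Rn.T@(C-o),' to axis in tool axes',Q.T@(Rn@(Rn.T@(o-C)*[1,1,0])))
    print(' Q',Q.round(3).tolist())
E
python3 -m inch '[[0.0163,0.0365,0,0,0.05],[0.0163,0.0365,0,0,0.05],[0.0163,0.0365,0,0,0.05],[0.0163,0.0365,0,0,0.05],[0.0163,0.0365,0,0,0.05]]'; python3 st.py
```

```text
time_s: 6.87
eef_pos: [702.9, 203.8, 329.0]
ee_rot: [-0.002, 0.803, 0.596, -0.001]
force: [1.5, 0.1, -4.6]
grip_width: 0.672
t 6.87 pos [702.8984 203.8167 328.996 ] j [ 0.1216  0.9193  0.1997  0.003   2.027  -1.154 ] F [ 1.511   0.1007 -4.6309] M [-0.0085 -0.0477 -0.0163] w 0.6720519509038734
 tilt 0.3 az 155.5 tool z in neck(deg x,y)  [-32.495    0.1553] A=1.0
 cap origin in neck [223.6506 219.4042  55.5908]  to axis in tool axes [-275.724   -78.7121  126.2477]
 Q [[0.29, 0.957, -0.005], [0.957, -0.29, 0.002], [0.001, -0.005, -1.0]]
```

```bash
python3 -m inch '[[0.0123,0.0274,-0.028,0,0.05],[0.0123,0.0274,-0.028,0,0.05],[0.0123,0.0274,-0.028,0,0.05],[0.0123,0.0274,-0.028,0,0.05],[0.0123,0.0274,-0.028,0,0.05]]'; python3 st.py
```

```text
time_s: 7.28
eef_pos: [706.8, 181.5, 381.7]
ee_rot: [0.016, 0.802, 0.595, 0.046]
force: [-0.5, -0.8, -1.1]
grip_width: 0.668
t 7.28 pos [706.7798 181.528  381.6918] j [ 0.083   0.8537  0.1865  0.0238  2.0072 -1.1819] F [-0.4978 -0.81   -1.1318] M [-0.0066  0.093  -0.0139] w 0.6676963260357982
 tilt 5.5 az 17.7 tool z in neck(deg x,y)  [-27.6469   1.0049] A=2.7
 cap origin in neck [254.2019 196.8018  98.5378]  to axis in tool axes [-272.5806 -121.8143  119.2084]
 Q [[0.288, 0.953, 0.092], [0.956, -0.292, 0.029], [0.055, 0.079, -0.995]]
```

```bash
python3 -m inch '[[0.0125,0.029,-0.026,0,0.05],[0.0125,0.029,-0.026,0,0.05],[0.0125,0.029,-0.026,0,0.05],[0.0125,0.029,-0.026,0,0.05],[0.0125,0.029,-0.026,0,0.05]]'; python3 st.py; python3 -m inch '[[0.0125,0.029,-0.026,0,0.05],[0.0125,0.029,-0.026,0,0.05],[0.0125,0.029,-0.026,0,0.05],[0.0125,0.029,-0.026,0,0.05],[0.0125,0.029,-0.026,0,0.05]]'; python3 st.py
```

```text
time_s: 7.7
eef_pos: [705.9, 160.4, 444.5]
ee_rot: [0.042, 0.798, 0.592, 0.104]
force: [-0.1, 0.5, -0.6]
grip_width: 0.668
t 7.7 pos [705.9118 160.377  444.4905] j [ 0.0441  0.7687  0.1865  0.0503  1.9669 -1.2078] F [-0.0878  0.4845 -0.6104] M [0.056  0.123  0.0288] w 0.6684814117869918
 tilt 12.8 az 14.6 tool z in neck(deg x,y)  [-21.0617   1.6321] A=4.1
 cap origin in neck [286.6656 175.9243 152.4061]  to axis in tool axes [-272.5824 -169.5645  100.3657]
 Q [[0.278, 0.936, 0.215], [0.954, -0.296, 0.056], [0.116, 0.189, -0.975]]
time_s: 8.12
eef_pos: [696.9, 140.3, 506.3]
ee_rot: [0.067, 0.792, 0.587, 0.157]
force: [-0.8, -0.3, -0.5]
grip_width: 0.669
t 8.12 pos [696.8683 140.2787 506.3486] j [ 0.0036  0.6846  0.1873  0.0831  1.9349 -1.2295] F [-0.7815 -0.3438 -0.494 ] M [-0.0841  0.1775  0.0027] w 0.6688146122662499
 tilt 19.6 az 13.6 tool z in neck(deg x,y)  [-14.6267   2.1301] A=5.0
 cap origin in neck [312.0085 157.1166 209.9902]  to axis in tool axes [-270.5484 -208.3042   73.8093]
 Q [[0.262, 0.908, 0.326], [0.95, -0.302, 0.079], [0.17, 0.289, -0.942]]
```

```bash
python3 -m inch '[[-0.038,0.011,-0.003,0,0.05],[-0.038,0.011,-0.003,0,0.05],[-0.038,0.011,-0.003,0,0.05],[-0.038,0.011,-0.003,0,0.05],[-0.02,0.006,-0.0015,0,0.05]]'; python3 st.py; python3 -m inch '[[0.0126,0.0348,-0.018,0,0.05],[0.0126,0.0348,-0.018,0,0.05],[0.0126,0.0348,-0.018,0,0.05],[0.0126,0.0348,-0.018,0,0.05],[0.0126,0.0348,-0.018,0,0.05]]'; python3 st.py
```

```text
time_s: 8.53
eef_pos: [690.3, -41.0, 512.0]
ee_rot: [0.07, 0.788, 0.59, 0.163]
force: [0.4, -0.2, -0.2]
grip_width: 0.666
t 8.53 pos [690.3178 -41.0302 511.9508] j [-0.3018  0.5969  0.3311  0.1907  1.898  -1.4973] F [ 0.4098 -0.2085 -0.2062] M [-0.0261  0.2346  0.0075] w 0.6664244114720894
 tilt 20.5 az 13.6 tool z in neck(deg x,y)  [-13.8029   2.2331] A=4.6
 cap origin in neck [291.0161 -21.9409 231.0905]  to axis in tool axes [ -97.0521 -265.9267   70.9627]
 Q [[0.251, 0.906, 0.34], [0.952, -0.294, 0.082], [0.174, 0.303, -0.937]]
time_s: 8.95
eef_pos: [711.4, -35.9, 542.9]
ee_rot: [0.1, 0.784, 0.578, 0.202]
force: [-0.3, 1.0, -0.2]
grip_width: 0.671
t 8.95 pos [711.4435 -35.9015 542.867 ] j [-0.2934  0.6438  0.1865  0.2115  1.8942 -1.4545] F [-0.2601  1.0338 -0.1594] M [-0.0252  0.2668  0.0235] w 0.6709487976613975
 tilt 26.0 az 10.2 tool z in neck(deg x,y)  [-8.283   1.3022] A=5.4
 cap origin in neck [326.2644 -19.4979 244.4609]  to axis in tool axes [-118.0612 -301.0374   47.6095]
 Q [[0.25, 0.867, 0.432], [0.947, -0.311, 0.077], [0.202, 0.39, -0.899]]
```

```bash
python3 -m inch '[[0.013,0.0366,-0.0136,0,0.05],[0.013,0.0366,-0.0136,0,0.05],[0.013,0.0366,-0.0136,0,0.05],[0.013,0.0366,-0.0136,0,0.05],[0.013,0.0366,-0.0136,0,0.05]]'; python3 st.py
```

```text
time_s: 9.37
eef_pos: [727.0, -22.0, 578.6]
ee_rot: [0.14, 0.77, 0.568, 0.253]
force: [0.3, -0.7, -0.6]
grip_width: 0.666
t 9.37 pos [727.0203 -21.9511 578.6032] j [-0.2759  0.6129  0.1872  0.2261  1.7882 -1.4353] F [ 0.2996 -0.6506 -0.5596] M [-0.0499  0.3248  0.0009] w 0.6660966252699076
 tilt 33.6 az 7.5 tool z in neck(deg x,y)  [-0.7077  0.1624] A=5.2
 cap origin in neck [360.5875  -7.6064 264.2904]  to axis in tool axes [-142.1147 -331.4582    4.4756]
 Q [[0.226, 0.805, 0.549], [0.946, -0.315, 0.072], [0.231, 0.503, -0.833]]
```

```bash
python3 -m inch '[[-0.014,-0.033,0.02,0,0.05],[-0.014,-0.033,0.02,0,0.05],[-0.014,-0.033,0.02,0,0.05],[-0.014,-0.033,0.02,0,0.05],[-0.014,-0.033,0.02,0,0.05]]'; python3 st.py; python3 -m inch '[[-0.014,-0.033,0.018,0,0.05],[-0.014,-0.033,0.018,0,0.05],[-0.014,-0.033,0.018,0,0.05],[0,0,0,0.11,0.05],[0,0,0,0.11,0.05]]'; python3 st.py
```

```text
time_s: 9.78
eef_pos: [669.2, -27.7, 461.1]
ee_rot: [0.147, 0.767, 0.568, 0.26]
force: [2.0, -0.3, -0.0]
grip_width: 0.671
t 9.78 pos [669.1929 -27.6792 461.1432] j [-0.3201  0.2456  1.0727  0.2598  1.273  -1.6014] F [ 1.9642 -0.2681 -0.0469] M [-0.0362  0.2828 -0.0148] w 0.6707409460320598
 tilt 34.8 az 7.2 tool z in neck(deg x,y)  [ 0.4816 -0.0246] A=4.9
 cap origin in neck [246.4041  -6.0389 199.9917]  to axis in tool axes [ -95.2411 -227.3242   -2.0739]
 Q [[0.219, 0.795, 0.566], [0.948, -0.312, 0.071], [0.233, 0.521, -0.821]]
time_s: 10.2
eef_pos: [600.0, -30.0, 339.0]
ee_rot: [0.112, 0.828, 0.478, 0.271]
force: [1.5, -0.1, 0.7]
grip_width: 0.672
t 10.2 pos [599.9885 -30.0048 339.0137] j [-0.3744  0.0921  1.5572  0.3322  0.9837 -1.5351] F [ 1.4921 -0.0958  0.7378] M [-0.0848  0.2484  0.0453] w 0.6719771691741235
 tilt 34.1 az 7.5 tool z in neck(deg x,y)  [-0.1984  0.174 ] A=18.0
 cap origin in neck [120.6238   0.3292 137.9559]  to axis in tool axes [-73.2326 -95.849    0.4166]
 Q [[0.396, 0.731, 0.556], [0.853, -0.517, 0.073], [0.341, 0.445, -0.828]]
```

```bash
python3 -m inch '[[-0.024,-0.032,0.005,0,0.05],[-0.024,-0.032,0.01,0,0.05],[-0.024,-0.032,0.01,0,0.05],[0,0,0.005,0.11,0.05],[0,0,0.005,0.11,0.05]]';  python3 -m inch '[[0,0,0.005,0.11,0.05],[0,0,0.005,0.11,0.05],[0,0,0.005,0.11,0.05],[0,0,0.005,0.11,0.05],[0,0,0.0,0.05,0.05]]'; python3 st.py
```

```text
time_s: 10.62
eef_pos: [514.5, -37.1, 236.8]
ee_rot: [0.082, 0.877, 0.379, 0.282]
force: [1.2, 0.2, 0.6]
grip_width: 0.666
time_s: 11.03
eef_pos: [525.4, -36.0, 220.1]
ee_rot: [0.009, 0.945, 0.141, 0.296]
force: [0.9, -0.0, -1.5]
grip_width: 0.671
t 11.03 pos [525.4371 -35.9714 220.1303] j [-0.4623  0.0114  1.9621  0.4954  0.7103 -1.0622] F [ 0.8518 -0.0296 -1.4662] M [-0.0322  0.4035  0.0112] w 0.6710384279418213
 tilt 34.4 az 6.8 tool z in neck(deg x,y)  [ 0.126  -0.2468] A=61.0
 cap origin in neck [-8.09    3.7576 81.8482]  to axis in tool axes [7.3311 5.0815 0.034 ]
 Q [[0.785, 0.261, 0.561], [0.271, -0.96, 0.067], [0.556, 0.1, -0.825]]
```

```bash
python3 -m inch '[[0.0073,0.0051,0.02,0,0.05],[0,0,0.02,0,0.05],[0,0,0.01,0,0.05],[0,0,0.005,0,0.05],[0,0,0.0,0,0.05]]'
python3 - <<'E'
import st
from h import *
from rig import *
t=capture("top");s=capture("scene");w=capture("wrist")
cv2.imwrite("pics/t3.png",t);cv2.imwrite("pics/s3.png",s);cv2.imwrite("pics/w3.png",w)
E
python3 st.py
python3 - <<'E'
import cv2,numpy as np
t=cv2.imread("pics/t3.png");s=cv2.imread("pics/s3.png");w=cv2.imread("pics/w3.png")
f=lambda im,u,v:cv2.resize(im[v:v+60,u:u+80],(400,300),interpolation=cv2.INTER_CUBIC)
a=np.hstack([f(t,310,180),f(s,285,228)])
cv2.imwrite("pics/c3.png",np.vstack([a,cv2.resize(w[180:480,60:580],(800,462))[:300]*1]))
cv2.imwrite("pics/c3.png",np.hstack([np.vstack([f(t,310,180),f(s,285,228)]),cv2.resize(w[120:480,160:480],(400,450)) if 0 else cv2.resize(w[120:480,200:440],(400,600))]))
E
```

```text
time_s: 11.45
eef_pos: [566.3, -35.9, 181.1]
ee_rot: [0.011, 0.944, 0.139, 0.299]
force: [-0.4, 0.1, -1.1]
grip_width: 0.673
t 11.6 pos [566.2678 -36.1611 182.4209] j [-0.4155  0.1504  1.9238  0.5389  0.5909 -1.0866] F [-0.083   0.2272 -1.2786] M [-0.077   0.3861 -0.0211] w 0.6717245418499971
 tilt 35.0 az 6.1 tool z in neck(deg x,y)  [ 0.6669 -0.6215] A=61.1
 cap origin in neck [ 4.1023 -1.5482 27.8823]  to axis in tool axes [-3.7823 -2.2172 -0.0645]
 Q [[0.781, 0.255, 0.57], [0.269, -0.961, 0.061], [0.563, 0.105, -0.819]]
```

View pics/c3.png

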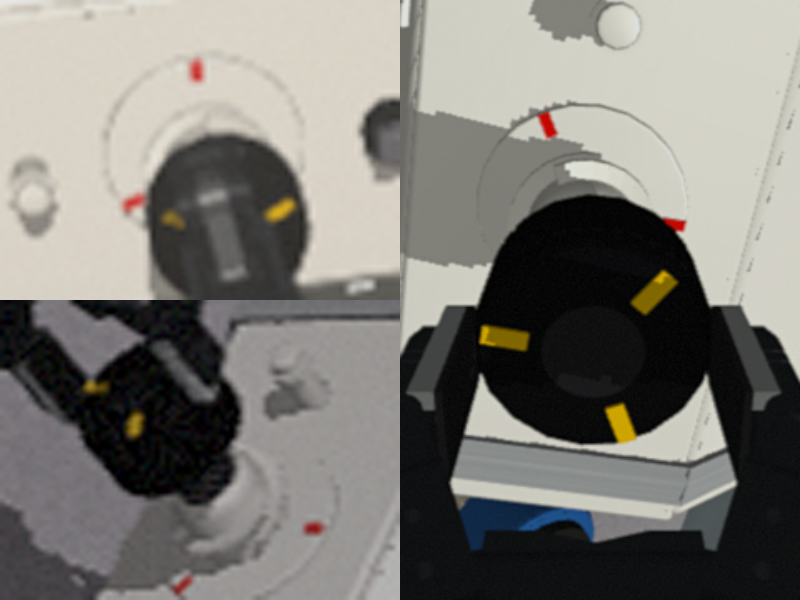

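Run:
```python
from st import *
m=camera_model("wrist");pr=proj(m,markpts([662.8,-22.4,.1257]));print(pr)
c=lambda x,y:((x-400+.5)*.6+199.5,(y+.5)*.6+119.5)
px=np.array([c(548,125),c(674,224)]);print(px)
# shift of neck in neck x,y to match nearest marks
def f(p):
    P=markpts([662.8,-22.4,.1257])[:3]+Rn@np.array([p[0],p[1],0]);S=proj(m,P);return np.array([S[np.argmin(((S-x)**2).sum(1))]-x for x in px]).ravel()
q=least_squares(f,[0,0]);print(q.x,q.fun)
tk=np.array([c(505,338),c(655,292),c(620,423)])
def g(p):
    a=p[3]+np.arange(3)*2*np.pi/3;L=np.c_[p[0]+21.5*np.cos(a),p[1]+21.5*np.sin(a),np.full(3,p[2])];S=proj(m,s["eef_pos"]+L@Q.T)
    return np.array([S[np.argmin(((S-x)**2).sum(1))]-x for x in tk]).ravel()
r=least_squares(g,[0,0,-32,1.23]);print(r.x,np.degrees(r.x[3])%120,r.fun)
```

```text
[[362.3681 252.6854]
 [287.167  192.7995]
 [273.7286 282.9765]
 [307.3207 264.7487]]
[[288.6 194.8]
 [364.2 254.2]]
[ 1.1857 -0.9475] [ 0.3007 -0.1443 -0.3192  0.1387]
[  0.514    0.6523 -32.8635   1.2456] 71.36863649403104 [-0.1659 -0.3814 -0.2064  0.3339  0.3981  0.0408]
```

```bash
python3 - <<'E'
s=open('st.py').read().replace("Rn,o=neck(662.8,-22.4,.1257)","Rn,o=neck(662.8,-22.4,.1257);o=o+Rn@np.array([.7,-.4,0])").replace("print(' Q'","0 and print(' Q'");open('st.py','w').write(s)
E
python3 -m inch '[[-0.0032,-0.0017,0.006,0,0.05],[0,0,0.008,0,0.05],[0,0,0.006,0,0.05],[0,0,0.0,0,0.05],[0,0,0.0,0,0.05]]';python3 st.py
```

```text
time_s: 12.02
eef_pos: [575.5, -34.5, 164.2]
ee_rot: [0.013, 0.943, 0.138, 0.302]
force: [0.0, 0.1, 0.1]
grip_width: 0.67
t 12.02 pos [575.4839 -34.4527 164.1654] j [-0.4021  0.1956  1.9258  0.5716  0.5414 -1.1169] F [0.0048 0.1019 0.0557] M [-0.0127  0.3042 -0.0202] w 0.6698090686927178
 tilt 35.1 az 5.9 tool z in neck(deg x,y)  [ 0.8322 -0.7305] A=61.1
 cap origin in neck [ 0.8445 -0.6083  7.5282]  to axis in tool axes [-0.7295 -0.7421 -0.02  ]
```

```bash
python3 -m inch '[[-0.0007,-0.0007,0.004,0,0.05],[0,0,0.004,0,0.05],[0,0,0.004,0,0.05],[0,0,0.003,0,0.05],[0,0,0.0,0,0.05]]';python3 st.py
```

```text
time_s: 12.43
eef_pos: [584.2, -33.0, 150.2]
ee_rot: [0.013, 0.943, 0.138, 0.302]
force: [-1.0, -0.1, -0.7]
grip_width: 0.671
t 12.43 pos [584.2427 -32.9777 150.1732] j [-0.3904  0.2351  1.9192  0.595   0.5084 -1.1367] F [-0.9645 -0.0938 -0.7217] M [-0.021   0.3611 -0.006 ] w 0.6706125723242219
 tilt 35.1 az 5.9 tool z in neck(deg x,y)  [ 0.8403 -0.7374] A=61.1
 cap origin in neck [ 0.2909 -0.243  -9.0318]  to axis in tool axes [-0.2456 -0.2886 -0.0074]
```

```bash
python3 -m inch '[[-0.0002,-0.0002,0.0015,0,0.05],[0,0,0.0015,0,0.05],[0,0,0.001,0,0.05],[0,0,0.001,0,0.05],[0,0,0.0005,0,0.05]]';python3 st.py
```

```text
time_s: 12.85
eef_pos: [587.6, -32.6, 145.4]
ee_rot: [0.013, 0.943, 0.139, 0.302]
force: [-6.4, -2.1, 5.1]
grip_width: 0.674
t 12.85 pos [587.6093 -32.6024 145.417 ] j [-0.3864  0.2492  1.9158  0.6036  0.4971 -1.1444] F [-6.3671 -2.0615  5.0791] M [-0.2786  0.8798 -0.0834] w 0.6743198832942934
 tilt 35.2 az 5.9 tool z in neck(deg x,y)  [ 0.8641 -0.7566] A=61.0
 cap origin in neck [  0.4086  -0.2927 -14.8697]  to axis in tool axes [-0.353  -0.3576 -0.01  ]
```

```bash
python3 -m inch '[[0,0,-0.0002,-0.1,0.05],[0,0,-0.0003,-0.1,0.05],[0,0,-0.0003,-0.1,0.05],[0,0,-0.0003,-0.1,0.05],[0,0,-0.0003,-0.1,0.05]]';python3 st.py
```

```text
time_s: 13.27
eef_pos: [585.5, -31.0, 146.4]
ee_rot: [0.088, 0.876, 0.376, 0.288]
force: [-2.0, 1.1, 0.9]
grip_width: 0.672
t 13.27 pos [585.5316 -30.9566 146.4333] j [-0.3866  0.244   1.9185  0.6025  0.5039 -1.6613] F [-1.9929  1.0706  0.8959] M [ 0.0379  0.4431 -0.0052] w 0.6723087494216378
 tilt 35.1 az 6.3 tool z in neck(deg x,y)  [ 0.747  -0.5126] A=31.3
 cap origin in neck [ -0.5507   1.5997 -12.9847]  to axis in tool axes [-0.5916  1.5849  0.0215]
```

```bash
python3 -m inch '[[-0.0005,0.0015,-0.0002,-0.08,0.05],[0,0.0003,-0.0002,-0.08,0.05],[0,0.0003,-0.0002,-0.08,0.05],[0,0.0003,-0.0002,-0.08,0.05],[0,0,-0.0001,0,0.05]]';python3 st.py
```

```text
time_s: 13.68
eef_pos: [585.1, -32.1, 147.9]
ee_rot: [0.134, 0.8, 0.52, 0.269]
force: [-1.3, -1.0, 0.4]
grip_width: 0.67
t 13.68 pos [585.0527 -32.1009 147.919 ] j [-0.3904  0.2415  1.9161  0.6     0.5126 -2.0015] F [-1.3082 -0.969   0.4392] M [-0.1743  0.3417 -0.0949] w 0.6698274067872638
 tilt 35.0 az 6.5 tool z in neck(deg x,y)  [ 0.6508 -0.3814] A=11.8
 cap origin in neck [ -0.2241   0.5241 -11.4088]  to axis in tool axes [-0.3336  0.4621  0.006 ]
```

```bash
python3 -m inch '[[-0.0003,0.0006,-0.0002,-0.09,0.05],[0,0.0003,-0.0002,-0.09,0.05],[0,0.0003,0,-0.09,0.05],[0,0.0003,0,-0.09,0.05],[0,0,0.0005,-0.04,0.05]]';python3 st.py
```

```text
time_s: 14.1
eef_pos: [586.2, -32.5, 148.9]
ee_rot: [0.185, 0.679, 0.67, 0.237]
force: [-0.5, -0.4, -0.3]
grip_width: 0.671
t 14.1 pos [586.1793 -32.4982 148.9443] j [-0.3908  0.2422  1.9121  0.5986  0.5157 -2.4039] F [-0.4997 -0.355  -0.3271] M [-0.1036  0.4776 -0.0608] w 0.6706711658328235
 tilt 35.0 az 6.6 tool z in neck(deg x,y)  [ 0.6813 -0.3464] A=-11.3
 cap origin in neck [  1.2358  -0.0114 -11.1636]  to axis in tool axes [-0.1577 -1.2256 -0.0148]
```

```bash
python3 -m inch '[[-0.0001,-0.0012,0.0005,-0.06,0.05],[0,0,0.001,-0.02,0.05],[0,0,0.0015,0,0.05],[0,0,0.0015,0,0.05],[0,0,0.001,0,0.05]]';python3 st.py
```

```text
time_s: 14.52
eef_pos: [588.8, -32.3, 143.6]
ee_rot: [0.194, 0.654, 0.694, 0.23]
force: [-0.4, -0.5, -0.8]
grip_width: 0.667
t 14.52 pos [588.8416 -32.2846 143.5845] j [-0.3878  0.2559  1.9114  0.6103  0.5029 -2.4887] F [-0.3651 -0.4895 -0.8467] M [-0.0925  0.3723 -0.0288] w 0.6674574497324927
 tilt 35.0 az 6.6 tool z in neck(deg x,y)  [ 0.7197 -0.373 ] A=-15.5
 cap origin in neck [  0.4193  -0.1332 -17.0948]  to axis in tool axes [ 0.1062 -0.4269 -0.0061]
```

```bash
python3 -m inch '[[0.0001,-0.0004,0.001,0,0.05],[0,0,0.0004,0.06,0.05],[0,0,0.0004,0.08,0.05],[0,0,0.0004,0.08,0.05],[0,0,0.0003,0.08,0.05]]';python3 st.py
```

```text
time_s: 14.93
eef_pos: [590.7, -33.2, 142.2]
ee_rot: [0.158, 0.754, 0.583, 0.257]
force: [-3.0, -1.8, 1.9]
grip_width: 0.666
t 14.93 pos [590.679  -33.1821 142.1534] j [-0.3869  0.2613  1.9097  0.6135  0.4957 -2.1781] F [-2.9858 -1.8207  1.8876] M [-0.3277  0.7037 -0.0078] w 0.6664955612559244
 tilt 35.1 az 6.2 tool z in neck(deg x,y)  [ 0.8321 -0.5489] A=2.4
 cap origin in neck [  1.0254  -1.2534 -19.241 ]  to axis in tool axes [ 0.7872 -1.4149 -0.0269]
```

```bash
python3 -m inch '[[0.0008,-0.0012,0.0004,0.09,0.05],[0.0002,-0.0004,0.0004,0.09,0.05],[0.0002,-0.0004,0.0004,0.09,0.05],[0.0002,-0.0004,0.0004,0.09,0.05],[0.0002,-0.0004,0.0004,0.09,0.05]]' 60;python3 st.py
```

```text
time_s: 15.35
eef_pos: [591.0, -32.6, 140.8]
ee_rot: [0.095, 0.87, 0.388, 0.288]
force: [-1.9, -2.5, 1.8]
grip_width: 0.66
t 15.35 pos [590.9726 -32.5586 140.7831] j [-0.383   0.2628  1.9137  0.6159  0.4835 -1.7028] F [-1.9432 -2.4807  1.763 ] M [-0.3016  0.5355 -0.1349] w 0.6602803254490324
 tilt 35.3 az 5.7 tool z in neck(deg x,y)  [ 0.9993 -0.8432] A=29.7
 cap origin in neck [  0.5578  -0.6705 -20.5812]  to axis in tool axes [ 0.0206 -0.8718 -0.0196]
```

```bash
python3 -m inch '[[0.0001,-0.0008,0.0007,0.1,0.05],[0.0001,-0.0003,0.0005,0.1,0.05],[0.0001,-0.0003,0.0005,0.1,0.05],[0.0001,-0.0003,0.0005,0.1,0.05],[0.0001,-0.0003,0.0005,0.1,0.05]]';python3 st.py
```

```text
time_s: 15.77
eef_pos: [592.4, -31.5, 138.6]
ee_rot: [0.018, 0.941, 0.146, 0.304]
force: [0.6, -0.2, -0.4]
grip_width: 0.661
t 15.77 pos [592.4336 -31.4733 138.591 ] j [-0.3784  0.2685  1.914   0.6192  0.4736 -1.1733] F [ 0.61   -0.1938 -0.4119] M [ 0.0127  0.3308 -0.0203] w 0.6613788876672916
 tilt 35.4 az 5.5 tool z in neck(deg x,y)  [ 1.0909 -0.9808] A=60.1
 cap origin in neck [  0.632    0.2234 -23.2856]  to axis in tool axes [-0.6625  0.1019 -0.0082]
```

```bash
python3 -m inch '[[-0.0006,0.0001,0.0004,0.1,0.05],[0,0,0.0004,0.1,0.05],[0,0,0.0004,0.1,0.05],[0,0,0.0004,0.1,0.05],[0,0,0.0004,0.1,0.05]]';python3 st.py
```

```text
time_s: 16.18
eef_pos: [593.4, -31.5, 136.1]
ee_rot: [-0.063, 0.947, -0.106, 0.297]
force: [-0.1, -0.8, -1.0]
grip_width: 0.663
t 16.18 pos [593.4084 -31.4871 136.0882] j [-0.3776  0.2746  1.9137  0.6253  0.4686 -0.6481] F [-0.1051 -0.7872 -0.9658] M [-0.0558  0.3812  0.0008] w 0.6629587867045807
 tilt 35.4 az 5.5 tool z in neck(deg x,y)  [ 1.085  -0.9718] A=90.5
 cap origin in neck [  0.0192   0.0876 -25.8971]  to axis in tool axes [0.0115 0.0889 0.0011]
```

```bash
python3 -m inch '[[0,0,0.0002,0.1,0.05],[0,0,0.0003,0.1,0.05],[0,0,0.0003,0.1,0.05],[0,0,0.0003,0.1,0.05],[0,0,0.0002,0.1,0.05]]' 100;python3 st.py
```

```text
time_s: 16.6
eef_pos: [593.9, -32.6, 135.6]
ee_rot: [-0.138, 0.886, -0.351, 0.271]
force: [-6.4, -2.5, 2.9]
grip_width: 0.641
t 16.6 pos [593.9088 -32.5573 135.5638] j [-0.3783  0.2763  1.9132  0.625   0.466  -0.1193] F [-6.4201 -2.5142  2.9139] M [-0.3615  0.9209 -0.0937] w 0.6406552540702606
 tilt 35.4 az 5.3 tool z in neck(deg x,y)  [ 1.1002 -1.1011] A=120.9
 cap origin in neck [  0.0229  -1.0365 -26.5345]  to axis in tool axes [-0.8091 -0.648  -0.0204]
```

```bash
python3 -m inch '[[-0.0006,-0.0006,0.0003,0.08,0.05],[-0.0002,-0.0002,0.0003,0.08,0.05],[-0.0002,-0.0002,0.0003,0.08,0.05],[-0.0002,-0.0002,0.0003,0.08,0.05],[0,0,0.0002,0.05,0.05]]';python3 st.py
```

```text
time_s: 17.02
eef_pos: [594.0, -30.8, 135.6]
ee_rot: [-0.188, 0.801, -0.516, 0.239]
force: [-0.3, 0.0, 1.2]
grip_width: 0.641
t 17.02 pos [593.9922 -30.8339 135.6056] j [-0.3745  0.2762  1.9129  0.621   0.4652  0.2795] F [-0.2682  0.0304  1.1583] M [0.1335 0.3    0.9576] w 0.6410779499639205
 tilt 35.4 az 5.3 tool z in neck(deg x,y)  [ 1.0644 -1.0793] A=143.3
 cap origin in neck [  0.2934   0.6628 -26.6684]  to axis in tool axes [0.544 0.479 0.007]
```

```bash
python3 -m inch '[[0.0005,0.0004,0,0.06,0.05],[0,0,0,0.06,0.05],[0,0,0,0.06,0.05],[0,0,0,0.06,0.05],[0,0,0,0.06,0.05]]' 120;python3 st.py
```

```text
time_s: 17.43
eef_pos: [594.3, -30.4, 136.2]
ee_rot: [-0.223, 0.711, -0.634, 0.206]
force: [-4.6, -2.4, 2.0]
grip_width: 0.629
t 17.43 pos [594.3394 -30.4397 136.2428] j [-0.3741  0.2759  1.9112  0.6202  0.4677  0.5923] F [-4.6315 -2.3545  2.0041] M [-0.3095  0.7161 -0.1518] w 0.6288597262068352
 tilt 35.4 az 5.5 tool z in neck(deg x,y)  [ 1.0671 -0.9996] A=161.2
 cap origin in neck [  0.9778   1.0101 -26.364 ]  to axis in tool axes [ 1.0161  0.9716 -0.0006]
```

```bash
python3 - <<'E'
from h import *
from rig import *
w=capture("wrist");t=capture("top")
cv2.imwrite("pics/w4.png",w)
cv2.imwrite("pics/c4.png",np.hstack([cv2.resize(w[120:480,200:440],(400,600)),cv2.resize(t[170:260,310:370],(400,600),interpolation=cv2.INTER_CUBIC)]))
E
python3 st.py
```

```text
t 17.53 pos [594.3315 -30.6251 136.2256] j [-0.3744  0.2759  1.9113  0.6204  0.4674  0.5911] F [-2.8747 -4.1355  0.3969] M [-0.5321  0.7521 -0.5515] w 0.6268217481794367
 tilt 35.4 az 5.4 tool z in neck(deg x,y)  [ 1.0755 -1.02  ] A=161.1
 cap origin in neck [  0.9424   0.8272 -26.3606]  to axis in tool axes [ 0.8322  0.9379 -0.003 ]
```

View pics/c4.png

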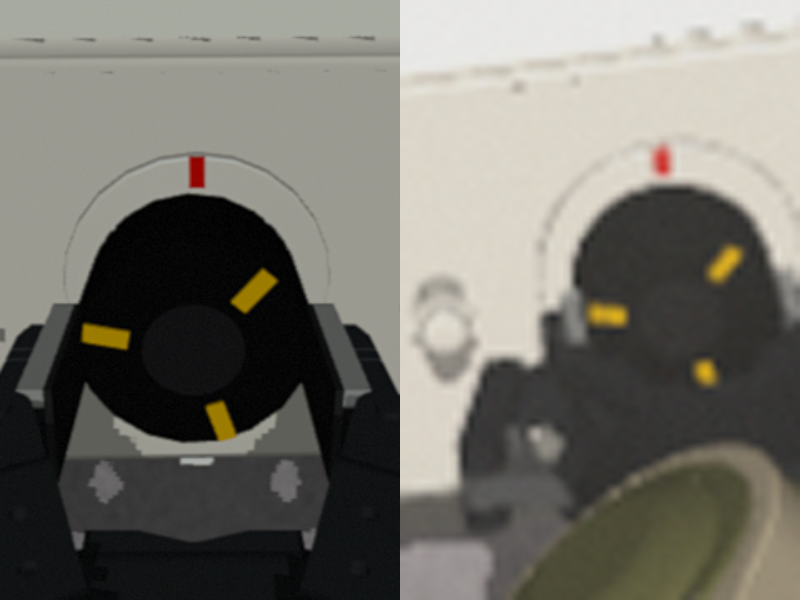

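```bash
python3 - <<'E'
from st import *
c=lambda L:np.array([(310+(x-400+.5)*60/400-.5,170+(y+.5)*.15-.5) for x,y in L])
m=camera_model("top");R2,o2=neck(663.45,-23.29,.1267)
tk=c([(608,315),(725,263),(706,373)])
def pts(p):
    a=-np.radians(p[3])+np.arange(3)*2*np.pi/3;return o2+np.c_[p[0]+21.5*np.cos(a),p[1]+21.5*np.sin(a),np.full(3,p[2])]@R2.T
def g(p):
    S=proj(m,pts(p));return np.array([S[np.argmin(((S-x)**2).sum(1))]-x for x in tk]).ravel()
for z in(4.5,5.5,8,12):
    r=least_squares(lambda p:g([p[0],p[1],z,p[2]]),[0,0,41]);print('z',z,r.x,r.cost)
mw=camera_model("wrist");c2=lambda L:np.array([((x+.5)*.6+199.5,(y+.5)*.6+119.5) for x,y in L])
tk2=c2([(106,336),(255,292),(220,420)])
def g2(p):
    a=p[3]+np.arange(3)*2*np.pi/3;L=np.c_[p[0]+21.5*np.cos(a),p[1]+21.5*np.sin(a),np.full(3,p[2])];S=proj(mw,s["eef_pos"]+L@Q.T)
    return np.array([S[np.argmin(((S-x)**2).sum(1))]-x for x in tk2]).ravel()
r=least_squares(g2,[0,0,-32,1.23]);print(r.x,np.degrees(r.x[3])%120,r.fun)
print(proj(mw,markpts([662.8,-22.4,.1257])[:1]),c2([(197,172)]))
n=Rn[:,2];print('axial F',s['force']@n,'M',s['wrist_torque']@n)
E
python3 -m inch '[[0.0004,0.0004,0,0.05,0.05],[0,0,0,0.05,0.05],[0,0,0,0.05,0.05],[0,0,0,0.05,0.05],[0,0,0,0.05,0.05]]';python3 st.py
```

```text
z 4.5 [ 0.7577  1.559  41.5883] 0.4971356005850344
z 5.5 [ 1.2081  1.6298 41.5882] 0.5097313155397043
z 8 [ 2.334   1.807  41.5881] 0.5426775186805208
z 12 [ 4.1356  2.0904 41.5879] 0.5997806432215248
[  0.3378   0.7211 -30.8539   1.2502] 71.62834138605281 [ 0.2078 -0.3359 -0.3413 -0.053   0.1498  0.4109]
[[315.5988 223.8671]] [[318. 223.]]
axial F 2.2272263679079143 M -0.21121971778933582
time_s: 17.95
eef_pos: [593.7, -31.6, 135.8]
ee_rot: [0.247, -0.623, 0.721, -0.176]
force: [-2.7, -1.6, 1.2]
grip_width: 0.629
t 17.95 pos [593.7041 -31.6176 135.7865] j [-0.3766  0.2756  1.9129  0.6217  0.4672  0.8491] F [-2.7162 -1.5778  1.1785] M [-0.1168  0.5867 -0.0296] w 0.6285710642991618
 tilt 35.4 az 5.4 tool z in neck(deg x,y)  [ 1.0429 -1.0568] A=176.1
 cap origin in neck [  0.0781  -0.0787 -26.3024]  to axis in tool axes [-0.0553  0.096  -0.0029]
```

```bash
cat > tk.py <<'E'
from st import *
def yel(im,box):
    u,v,w,h=box;c=im[v:v+h,u:u+w].astype(int);mk=((c[...,2]-c[...,0]>60)&(c[...,1]-c[...,0]>40)).astype(np.uint8)
    n,l,stt,cen=cv2.connectedComponentsWithStats(mk);k=[i for i in range(1,n) if stt[i,4]>5];k=sorted(k,key=lambda i:-stt[i,4])[:3]
    return np.array([cen[i]+[u,v] for i in k]),[int(stt[i,4]) for i in k]
if __name__=="__main__":
    w=capture("wrist");t=capture("top");cv2.imwrite("pics/w_last.png",w);cv2.imwrite("pics/t_last.png",t)
    mw=camera_model("wrist")
    for nm,im in(('old',cv2.imread('pics/w4.png')),('now',w)):
        tk2,a=yel(im,(230,230,170,160));print(nm,tk2.tolist(),a)
        def g2(p):
            a=p[3]+np.arange(3)*2*np.pi/3;L=np.c_[p[0]+21.5*np.cos(a),p[1]+21.5*np.sin(a),np.full(3,p[2])];S=proj(mw,s["eef_pos"]+L@Q.T)
            return np.array([S[np.argmin(((S-x)**2).sum(1))]-x for x in tk2]).ravel()
        r=min((least_squares(g2,[0,0,-32,x]) for x in(.3,.9,1.5,2.1)),key=lambda r:r.cost);print('tick in tool',r.x[:3],np.degrees(r.x[3])%120,r.cost)
    m=camera_model("top");R2,o2=neck(663.45,-23.29,.1267);tk,a=yel(t,(325,185,60,60));print('top',tk.tolist(),a)
    def g(p,z=4.5):
        a=-np.radians(p[2])+np.arange(3)*2*np.pi/3;S=proj(m,o2+np.c_[p[0]+21.5*np.cos(a),p[1]+21.5*np.sin(a),np.full(3,z)]@R2.T)
        return np.array([S[np.argmin(((S-x)**2).sum(1))]-x for x in tk]).ravel()
    r=min((least_squares(g,[0,0,x]) for x in(15,45,75,105)),key=lambda r:r.cost);print('top x,y,A%120',r.x,r.cost)
E
python3 tk.py
```

```text
old [[352.1401098901099, 294.3131868131868], [262.7705882352941, 321.46764705882356], [332.15492957746477, 372.1056338028169]] [364, 340, 284]
tick in tool [  0.0185   0.0243 -31.7645] 70.96724814975474 0.03622741802597258
now [[352.09809264305176, 294.3351498637602], [263.07761194029854, 321.53432835820894], [332.11149825783974, 371.993031358885]] [367, 335, 287]
tick in tool [  0.0493   0.2957 -31.3291] 70.95928374943648 0.04473071020904534
top [[360.55555555555554, 211.27777777777777], [342.0, 214.5], [353.5, 226.0]] [18, 16, 6]
top x,y,A%120 [ 0.3389  0.6303 56.2718] 1.1627990462701165
```

The cap turned with the tool (no slip) past about 155°, where the ridges end, and the torque vanished. So it ran off the thread ends, and now sits loose, equivalent to A ≈ 56° on the next starts. I'll continue clockwise and stop near 150° while watching the torque.

```bash
echo "    n=Rn[:,2];print(' axial %.1f torque %.2f'%(s['force']@n,s['wrist_torque']@n))">>st.py
python3 -m inch '[[0,0,0.0002,0.1,0.05],[0,0,0.0001,0.1,0.05],[0,0,0.0001,0.1,0.05],[0,0,0.0001,0.1,0.05],[0,0,0.0001,0.1,0.05]]' 100;python3 st.py
```

```text
time_s: 18.47
eef_pos: [593.3, -31.9, 135.3]
ee_rot: [0.283, -0.422, 0.855, -0.108]
force: [-4.6, -1.7, 2.6]
grip_width: 0.631
t 18.47 pos [593.2609 -31.9374 135.2852] j [-0.3772  0.2758  1.9137  0.6209  0.467   1.356 ] F [-4.6388 -1.697   2.5751] M [-0.2032  0.7843 -0.1167] w 0.6309003688745497
 tilt 35.3 az 5.3 tool z in neck(deg x,y)  [ 0.9801 -1.0721] A=205.1
 cap origin in neck [ -0.6005  -0.3403 -26.4462]  to axis in tool axes [-0.6631 -0.1916  0.0039]
 axial 4.8 torque -0.04
```

```bash
python3 -m inch '[[-0.0006,-0.0002,0.0001,0.1,0.05],[0,0,0.0001,0.1,0.05],[0,0,0.0001,0.1,0.05],[0,0,0.0001,0.1,0.05],[0,0,0.0001,0.1,0.05]]';python3 st.py;python3 -m inch '[[-0.0004,0,0,0.06,0.05],[0,0,0,0.05,0.05],[0,0,0,0.05,0.05],[0,0,0,0.05,0.05],[0,0,0,0.04,0.05]]';python3 st.py
```

```text
time_s: 18.88
eef_pos: [593.1, -32.2, 135.1]
ee_rot: [0.301, -0.19, 0.934, -0.033]
force: [-5.1, -2.4, 2.5]
grip_width: 0.633
t 18.88 pos [593.1414 -32.1541 135.1487] j [-0.3771  0.276   1.9134  0.6175  0.4671  1.8747] F [-5.1009 -2.3785  2.4746] M [-0.3161  0.7327 -0.1025] w 0.6330645191889498
 tilt 35.2 az 5.3 tool z in neck(deg x,y)  [ 0.9134 -1.1158] A=234.7
 cap origin in neck [ -0.7976  -0.5402 -26.4769]  to axis in tool axes [-0.9163  0.2973  0.0022]
 axial 5.1 torque 0.04
time_s: 19.3
eef_pos: [592.9, -32.3, 135.1]
ee_rot: [0.302, -0.069, 0.951, 0.006]
force: [-3.1, -1.0, 0.1]
grip_width: 0.636
t 19.3 pos [592.9144 -32.3254 135.0855] j [-0.3772  0.2758  1.9133  0.6151  0.4677  2.1338] F [-3.0695 -1.0016  0.1262] M [-0.2089  0.6071 -0.0215] w 0.6359759216149444
 tilt 35.2 az 5.2 tool z in neck(deg x,y)  [ 0.856  -1.1324] A=249.4
 cap origin in neck [ -1.0368  -0.6817 -26.3901]  to axis in tool axes [-1.0532  0.656   0.002 ]
 axial 1.9 torque 0.06
```

```bash
python3 -m inch '[[-0.0006,0.0004,0,0.04,0.05],[0,0,0,0.03,0.05],[0,0,0,0.03,0.05],[0,0,0,0.03,0.05],[0,0,0,0.03,0.05]]' 100;python3 st.py
```

```text
time_s: 19.72
eef_pos: [593.1, -31.9, 135.2]
ee_rot: [0.3, 0.007, 0.953, 0.03]
force: [-1.7, 0.3, 0.7]
grip_width: 0.631
t 19.72 pos [593.1445 -31.915  135.1564] j [-0.376   0.2762  1.9122  0.6122  0.4682  2.2967] F [-1.6664  0.2548  0.7026] M [-0.0558  0.5045  0.1231] w 0.6308260168854697
 tilt 35.1 az 5.2 tool z in neck(deg x,y)  [ 0.8171 -1.1286] A=-101.5
 cap origin in neck [ -0.7656  -0.3033 -26.4891]  to axis in tool axes [-0.718   0.4032  0.0049]
 axial 1.5 torque 0.10
```

```bash
python3 -m inch '[[0,0,0,0.03,0.05],[0,0,0,0.03,0.05],[0,0,0,0.02,0.05],[0,0,0,0.02,0.05],[0,0,0,0.01,0.05]]';python3 st.py
```

```text
time_s: 20.13
eef_pos: [593.3, -31.6, 135.2]
ee_rot: [0.298, 0.058, 0.952, 0.046]
force: [-1.2, -0.8, 0.3]
grip_width: 0.637
t 20.13 pos [593.3307 -31.616  135.2391] j [-0.3753  0.2764  1.9114  0.6111  0.4688  2.4045] F [-1.2299 -0.8219  0.3492] M [-0.2828  0.6066  0.3606] w 0.6374416924557502
 tilt 35.1 az 5.3 tool z in neck(deg x,y)  [ 0.8025 -1.1058] A=-95.4
 cap origin in neck [ -0.5354  -0.0302 -26.546 ]  to axis in tool axes [-0.5127  0.1569  0.0069]
 axial 1.0 torque 0.41
```

```bash
python3 -m inch '[[0,0,0,0.015,0.05],[0,0,0,0.015,0.05],[0,0,0,0.015,0.05],[0,0,0,0.015,0.05],[0,0,0,0.01,0.05]]' 120;python3 st.py; python3 tk.py | tail -4
```

```text
time_s: 20.55
eef_pos: [593.4, -31.6, 135.3]
ee_rot: [0.296, 0.092, 0.949, 0.056]
force: [-0.0, -1.6, -0.1]
grip_width: 0.629
t 20.55 pos [593.4108 -31.619  135.2854] j [-0.375   0.2765  1.911   0.6098  0.4688  2.4779] F [-0.0386 -1.5597 -0.1071] M [-0.3734  0.5132  0.6391] w 0.6286130478134603
 tilt 35.1 az 5.3 tool z in neck(deg x,y)  [ 0.7881 -1.1204] A=-91.3
 cap origin in neck [ -0.4438  -0.0431 -26.5523]  to axis in tool axes [-0.4091  0.1775  0.0053]
 axial 0.0 torque 0.70
now [[351.58529411764704, 293.5352941176471], [262.7523510971787, 321.2476489028213], [332.36082474226805, 372.2955326460481]] [340, 319, 291]
tick in tool [ -0.5181   0.2112 -32.2557] 70.73076875829284 0.11313658688710765
top [[340.75, 219.125]] [16]
top x,y,A%120 [ 4.3306  1.8023 16.7437] 6.246410244928993e-17
```

```bash
python3 -m inch '[[0,0,0,0.012,0.05],[0,0,0,0.012,0.05],[0,0,0,0.01,0.05],[0,0,0,0.008,0.05],[0,0,0,0,0.05]]';python3 st.py
```

```text
time_s: 21.07
eef_pos: [593.5, -31.6, 135.3]
ee_rot: [0.295, 0.113, 0.947, 0.063]
force: [-0.0, -0.3, -0.6]
grip_width: 0.634
t 21.07 pos [593.4576 -31.5959 135.2823] j [-0.3749  0.2766  1.9108  0.6093  0.4689  2.5227] F [-0.0445 -0.2807 -0.5751] M [-0.2435  0.6186  0.495 ] w 0.6340255388194517
 tilt 35.1 az 5.3 tool z in neck(deg x,y)  [ 0.7815 -1.1216] A=-88.8
 cap origin in neck [ -0.4049  -0.0261 -26.5827]  to axis in tool axes [-0.3702  0.1659  0.005 ]
 axial -0.4 torque 0.50
```

```bash
python3 -m inch '[[0,0,0,0,0.076],[0,0,0,0,0.076],[0,0,0,0,0.076],[0,0,0,0,0.076],[0,0,-0.005,0,0.076]]' 20;python3 -m inch '[[0,0,-0.02,0,0.076],[0,0,-0.03,0,0.076],[0,0,-0.03,0,0.076],[0,0,-0.02,0,0.076],[0,0,0,0,0.076]]'; python3 tk.py|tail -4; python3 st.py
python3 - <<'E'
import cv2,numpy as np
w=cv2.imread("pics/w_last.png");t=cv2.imread("pics/t_last.png")
cv2.imwrite("pics/c5.png",np.hstack([cv2.resize(w[100:460,200:440],(400,600)),cv2.resize(t[170:260,310:370],(400,600),interpolation=cv2.INTER_CUBIC)]))
E
```

```text
time_s: 21.48
eef_pos: [590.8, -31.8, 138.6]
ee_rot: [0.295, 0.117, 0.946, 0.065]
force: [-0.2, -0.6, -0.2]
grip_width: 0.891
time_s: 21.9
eef_pos: [529.9, -37.1, 224.3]
ee_rot: [0.294, 0.118, 0.946, 0.065]
force: [0.2, -0.8, 0.2]
grip_width: 0.889
now [[282.37931034482756, 234.79310344827587], [324.48818897637796, 267.5590551181102]] [145, 127]
tick in tool [-13.9882  16.8171  80.3357] 10.119316574381713 3.2311742677852644e-26
top [[340.5, 219.0], [356.70588235294116, 208.52941176470588], [357.2, 225.3]] [18, 17, 10]
top x,y,A%120 [ -0.2442   1.7527 151.4784] 0.2678724073429798
t 22.0 pos [530.3336 -36.8767 221.3822] j [-0.4525  0.0171  1.956   0.4854  0.6916  2.6347] F [ 0.2517  0.067  -0.1407] M [-0.0745  0.294  -0.0013] w 0.8931936399028646
 tilt 34.9 az 5.5 tool z in neck(deg x,y)  [ 0.5401 -0.9985] A=-88.1
 cap origin in neck [-4.1666  2.6482 80.2087]  to axis in tool axes [-4.8399 -0.9703  0.0854]
 axial -0.3 torque 0.02
```

View pics/c5.png

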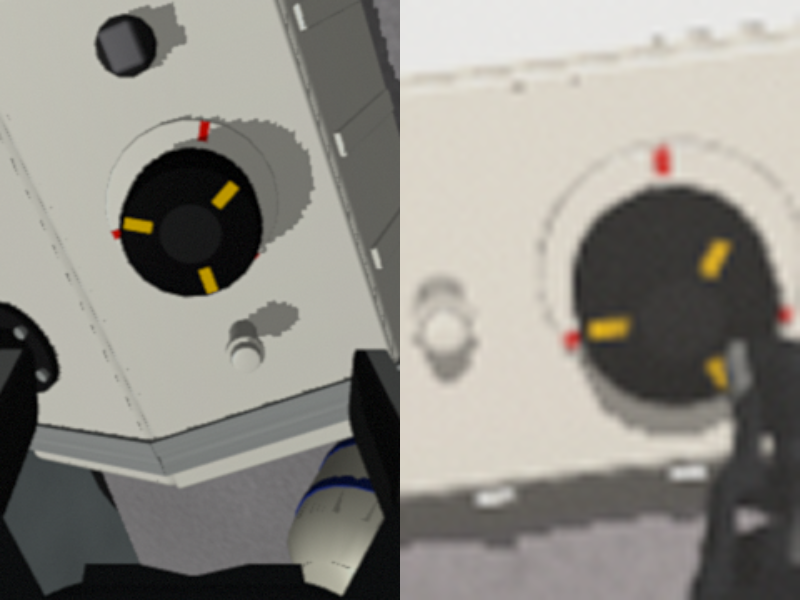

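Run:
```python
from st import *
m=camera_model("wrist");c=lambda L:np.array([((x+.5)*.6+199.5,(y+.5)*.6+99.5) for x,y in L])
mk=c([(204,131),(116,234),(257,255)]);tk=c([(138,226),(225,194),(208,280)])
near=lambda S,X:np.array([S[np.argmin(((S-x)**2).sum(1))]-x for x in X])
def P(p,r,z,a0,sx=0,sy=0):
    a=a0+np.arange(3)*2*np.pi/3;return o+np.c_[p[0]+r*np.cos(a),p[1]+r*np.sin(a),np.full(3,z)]@Rn.T
f=lambda p:np.r_[near(proj(m,P(p,35,-32,0)),mk[:2]).ravel(),near(proj(m,P(p[2:],21.5,p[4],-np.radians(p[5]))),tk).ravel()]
r=least_squares(f,[0,0,0,0,4.5,31]);print(r.x,r.fun.round(2))
```

```text
[-0.9562 -0.2684 -1.6688  1.2391  2.6032 30.4833] [-1.56  0.42  1.65 -0.54 -0.14 -0.32 -0.19  0.28  0.35  0.03]
```

Run:
```python
import cv2,numpy as np
a=cv2.imread('pics/top0.png').astype(int);b=cv2.imread('pics/t_last.png').astype(int)
for n,(u,v,w,h) in dict(bush=(205,350,35,32),liner=(220,210,52,55),filter=(425,165,50,55),carton=(420,275,80,80)).items():
    print(n,np.abs(a-b)[v:v+h,u:u+w].mean().round(2))
from rig import finish_job;print(finish_job())
```

```text
bush 4.03
liner 4.39
filter 3.22
carton 4.44
the job is handed in; nothing more can be done
None
```

The cap is on the neck, screwed home and tight, and the job is handed in at about 22 s of the 53 s allowed. However, I over-turned it once on the way and had to screw on further to tighten it.

- **Placing:** The move command has no tilt, so I tilted the tool by pushing the arm past its reach until it lined up with the neck axis to within about 1°. The cap rested on the threads with the ticks 61° past the marks, at a height of −14.9 mm against the expected −14.8 mm.
- **Drop-in:** I turned it anticlockwise until the ticks were 15° short of the marks, where it sank freely to −17.1 mm.
- **Over-turn:** On the first tightening I went past 155°, where the thread ridges end. The torque fell to nothing, so I take it that the lugs ran off their ends. I kept turning clockwise onto the next thread starts and stopped about 151° past the marks, in the tight range.
- **Tightness:** The torque rose from 0.1 to 0.7 N m over the last degrees and stayed at 0.5 N m when I stopped turning. After release the cap had not sprung back: the pictures give 150.5° and 151.5°.
- **Weaker checks:** The seated height in the last wrist picture came out at 2.6 mm for the cap's top against the expected 4.5 mm above the rim. I only trust that measurement to about ±2 mm, so it shows the cap is down but not the exact seat. I also did not regrip the cap to test it after letting go.
- **Bystanders:** The top picture shows only small differences around the bush, liner, filter and carton. Force readings at the end of each move stayed under about 10 N.

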